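Prop the sprung roller with a wedge and load the tile under it

TASK

Clamp the terracotta tile on the carving board, ready for decorating: push the wooden wedge, thin end first, under the half of the roller away from the stop until the roller drops into the wedge's saddle, and let go so that it props the sprung clamp open by itself. Then slide the tile flat and lengthwise beneath the propped roller, in line with the stop, and press it home against the stop - firmly enough to feel it bear, gently enough not to shift the stop. Finally draw the wedge out so that the roller comes down on the tile, put the wedge down flat on the bench beside the board, and leave everything else where it is.

Things in the scene. Friction and masses are not known exactly. Their poses are not given: they have to be found in the camera images.
- board: Plywood carving board, 240 (x) by 220 (y) by 15 mm thick, screwed to the table; origin at the centre of its underside, at table height. -x: its open front edge; +x: the rear, where the clamp's hinge runs across the board at x = +105 mm, 30 mm above its upper face.
- stop: Sliding stop on the board behind the roller: aluminium block 18 (x) by 56 (y) by 10 mm high, on the board's +y half (centre line y = +40 mm). Origin at the middle of the foot of its FRONT (-x) face, which the tile meets; axes as the board's. Set anywhere 30 to 55 mm behind the roller; held by friction, it slips when shoved with over 30 N.
- clamp (a joint): Angle of the sprung clamp, rad: 0 = down, grows as it swings up; about 0.067 with the roller on the tile, 0.175 with it in the wedge's saddle; hard end at 0.6. A steel U-frame, side arms at the board's y = +-88 mm, carries the roller; the spring presses it down with about 7 N when shut, 9 N at 0.175.
- roller_mid (a point): Middle of the clamp's free-turning black rubber roller: 18 mm diameter, 166 mm long, along the board's y. With the clamp down it lies straight above the board's origin, its axis 16 mm and its underside 7 mm above the board's upper face. Nothing stands between it and the board's front edge.
- wedge_grip (a point): Centre of the handle block of the loose wooden wedge (about 90 g), half-way up: 20 mm above the wedge's flat underside. +x points to the thin end. The block is 44 mm long (x, +-22), 32 mm wide (y, as the whole wedge) and 40 mm high.
- wedge_saddle (a point): Middle of the floor of the wedge's saddle, 32 mm ahead (x) of wedge_grip, 25.5 mm above the underside. The saddle runs from the handle block (22) to the crest (41.5 mm ahead of wedge_grip). When the roller has dropped in, its axis stands 31 to 36 mm ahead of wedge_grip, the clamp reads about 0.175 and the wedge stays by itself; pulling it out must lift the roller over the crest again.
- wedge_tip (a point): Tip of the wedge's thin end (3 mm thick), at the underside, 110 mm ahead of wedge_grip. From the crest (28 mm high, 41.5 to 44.5 mm ahead of wedge_grip) a straight ramp falls to the tip. Pushing the wedge in under the roller takes about 8 to 15 N along the board.
- tile_mid (a point): Centre of the loose unglazed terracotta tile, 120 (x) by 60 (y) by 14 mm thick, 190 g, lying flat; half-way up (7 mm). Both ends are alike.
- cup: Bystander: small white cup, 64 mm wide, 55 mm high; origin under its centre.
- jar: Bystander: glass jar with steel lid, 60 mm wide, 85 mm high; origin under its centre.
- sprayer: Bystander: white spray bottle, 76 mm wide, 220 mm high; origin under its centre.
- rib: Bystander: flat wooden rib, 100 x 45 x 6 mm, lying; origin under its centre.
- modelling_stick: Bystander: wooden modelling stick, 170 x 14 x 10 mm, lying; origin under its centre.
- pinch_pot: Bystander: terracotta bowl, 80 mm wide, 50 mm high; origin under its centre.
- batten: Bystander: thin wooden batten, 200 x 30 x 8 mm, lying; origin under its centre.
Mind the look-alikes: they are no part of the job. There is more than one size of the part that bears wedge_grip; the job needs the middle-sized.

How it is judged:
On the way, in this order (a step that is already met when the one before it is completed fails the run):
1. the wedge, let go, props the clamp open with the roller in its saddle (value of joint clamp between 0.155 and 0.2 rad and contact force between wedge and clamp above 1 N and contact force between the fingers and wedge below 0.1 N and contact force between the fingers and clamp below 0.1 N), for 0.3 s.
2. the tile is pressed against the stop (more than 1 N), flat and in line, while the wedge props the clamp open (value of joint clamp above 0.155 rad and contact force between wedge and clamp above 1 N and contact force between tile and stop above 1 N and x of tile_mid in the frame of stop between -0.065 and -0.057 m and y of tile_mid in the frame of stop between -0.012 and 0.012 m and z of tile_mid in the frame of stop between 0.003 and 0.011 m and angle between the x axis of tile_mid and the x axis of board, either way round below 0.09 rad).
At the end, for the whole second after the job is handed in: Tile flat on the board against the stop (gap under 5 mm, centred within 12 mm, in line within 0.09 rad), roller pressing on it with over 2 N (clamp 0.045 to 0.09 rad), wedge at rest on the bench off the board (handle centre under 27 mm high), tile at rest (x of tile_mid in the frame of stop between -0.065 and -0.057 m and y of tile_mid in the frame of stop between -0.012 and 0.012 m and z of tile_mid in the frame of stop between 0.003 and 0.011 m and angle between the x axis of tile_mid and the x axis of board, either way round below 0.09 rad and value of joint clamp between 0.045 and 0.09 rad and contact force between clamp and tile above 2 N and height (world z) of wedge_grip below 0.027 m and linear speed of wedge below 0.02 m/s and linear speed of tile below 0.01 m/s); the robot touches nothing.
It fails at once if the stop is shifted more than 5 mm from its setting (distance of stop from where it was at the start of the episode above 0.005 m).
It fails at once if a bystander is moved more than 30 mm or knocked over (distance of any of cup, jar, sprayer, rib, modelling_stick, pinch_pot, batten from where it was at the start of the episode above 0.03 m or angle between any of cup, jar, sprayer, rib, modelling_stick, pinch_pot, batten's own z axis and vertical above 0.6 rad).
It also fails if it takes over 72 s, if anything falls off the work surface, if the arm or the gripper's body presses on something with over 40 N, if the wrist force passes 120 N, or if a joint passes its speed limit or range.

ROBOT

A 6-joint arm with a two-finger parallel gripper is mounted at the origin on the work surface. World frame = base frame: x ahead of the robot, y to its left, z up, the work surface at z = 0. Lengths are in m, angles in rad, forces in N, time in s.
With the tool pointing down it reaches from about 0.35 to 0.975 m from the base axis. Payload 17.4 kg.
Tool frame: the origin (TCP) lies between the finger pads; the fingertips stand 11 mm ahead of it and the grasp point (between the pads) lies 8 mm behind it; z points along the fingers, y is the line along which they close (so a half turn about z gives the same grasp; the last joint's range is limited). The gripper opens to 85 mm and grips with 20 to 120 N. Pads are 22 mm wide; open, the fingers measure 114 mm over their backs; the gripper's body (76 mm by 85 mm) begins 54 mm behind the grasp point. The pads swing forward as they close: fully open they stand 13 mm farther back than shut.
Start: joints at [-1.243, 0.116, 1.442, -0, 1.584, -0.038], TCP at [0.241, -0.63, 0.242] pointing down, gripper open.
Joint ranges: [-2.83, 2.83], [-0.83, 2.19], [0.07, 2.5], [-1.14, 4.28], [0.01, 3], [-2.97, 2.97]. Speed limits (rad/s): [1.89, 1.89, 2.22, 3.14, 3.14, 3.14].

INTERFACE

Orientations are given as a 3x3 rotation matrix whose columns are the frame's x, y, z axes.
In Python, from station import read_state, cams, workorder, models gives the robot as it stands.
- The arm moves only by the tool apply_moves, never from a script. Its argument "targets" is a list of rows, each an object with "delta_pos": the shift along the world's x, y, z in cm, a list of three; "spin": the turn about the world's z in degrees; "jaw": the opening, from 0 (shut) to 1 (fully open). A call has 1 to 20 rows; each row is the pose to reach, as a shift and turn from the pose commanded when the call began; what a row does not reach only later rows make up. A row lasts 1/12 s, in which the tool goes at most 41.7 mm and 7.16 degrees, less where a joint would pass 70% of its speed; a pose out of reach is approached as far as the arm can. A call with a gripper value outside its range is refused whole. The fingers move at their own pace and stop on an object; the grip force is fixed at half the most. Time passes only in rows, so rows that repeat a pose let the fingers close. It gives the time, the measured TCP pose, the force, the opening and the grip force at its end, in the units of the state.
- read_state(): the state, without advancing time (a new reading comes with each control period).
- cams.capture(name): name is "side" or "top" or "wrist"; returns the picture (420x560x3 uint8, red, green, blue); there is no depth.
- cams.camera_params(name): a dict with "fx", "fy", "cx", "cy" (pixels), "cam_to_world" (4x4, takes a point from camera to world coordinates). Camera axes: x right, y down, z forward; pixel columns grow to the right and rows downward; lengths in m; the calibration is good to about 2 mm. The wrist camera is an equidistant fisheye: a pixel r from the principal point sees the ray r / f radians off the axis. A picture is of the moment at which its call begins: read the wrist's pose just before it. camera_params takes no time and is no camera call; for the wrist camera it gives the pose at the moment of the call.
- workorder.sign_off(): hands the job in; it is judged then, once.
Trained networks look in the newest picture that a camera, given by its name, has taken for a name from the list of things; names that differ only in an ending like _2 or _b are one class to them, and where a whole thing is asked for, a point or a joint stands for the part that bears it (a point fixed in the world has none). Each returns a list of dicts, best first, with "score" (0 to 1); they miss things now and then, are a little off and sometimes report something else, mostly with a low value. They report only what shows in the picture. A call takes as long as a camera call. They do not tell look-alikes from the thing itself.
- models.find_in(camera, thing): "xyz" ([x, y, z] in m, in world coordinates, good to about 4 mm: the middle of the surface that is visible of it).
- models.masks_of(camera, thing): "pixels" (420x560 bool, what is visible of it).
The state is a dict: "time": time; "joints": joint angles; "joint_velocities": joint speeds; "effort": joint torques, N m; "position": TCP position; "tool_rot": TCP orientation; "wrist_force": force on the tool from outside, world axes, zero at the start; "moment": the same for the moment, N m; "grip_width": opening from 0.0 (shut) to 1.0 (fully open); "gripper_force": force on a finger pad.
Only numpy, scipy, OpenCV 4.12 (cv2) and the standard library are available. Lean on these libraries where they do the work, as an engineer would, in place of code of your own. Each camera call takes 0.05 s, during which the arm holds its last target. There are 200 camera calls.

## Working session

There is one attempt and no reset: what is moved stays moved. The work goes in short steps, Python scripts to look and compute and a tool call to move; the robot and the scene stay as the last step left them, time stands still between calls to the robot, and variables do not carry over. Pictures are saved under pics/ and viewed, at most 10 in all, crops included, and the job is handed in when it is done.

Besides the shell and the picture viewer there is one more tool, called after "Request:" as name(argument=value, ...) on one line, values as JSON. apply_moves: Moves the arm, as the interface text tells. Its arguments: {"type":"object","properties":{"targets":{"type":"array","items":{"type":"object","properties":{"delta_pos":{"type":"array","items":{"type":"number"}},"spin":{"type":"number"},"jaw":{"type":"number"}}}}},"required":["targets"]}

```bash
mkdir -p pics; cat > h.py <<'E'
import numpy as np, cv2
from station import read_state, cams, workorder, models
def snap(c,n=None):
    im=cams.capture(c)
    if n: cv2.imwrite(f'pics/{n}.png',im[:,:,::-1])
    return im
def ray(c,u,v):
    p=cams.camera_params(c);T=np.array(p['cam_to_world'])
    d=np.array([(u-p['cx'])/p['fx'],(v-p['cy'])/p['fy'],1.])
    return T[:3,3],T[:3,:3]@d
def at_z(c,u,v,z):
    o,d=ray(c,u,v);return o+d*(z-o[2])/d[2]
def proj(c,P):
    p=cams.camera_params(c);T=np.array(p['cam_to_world']);q=T[:3,:3].T@(np.array(P)-T[:3,3])
    return np.array([p['cx']+p['fx']*q[0]/q[2],p['cy']+p['fy']*q[1]/q[2]])
E
python3 - <<'E'
from h import *
for c in ['top','side']:
    snap(c,c+'0')
    print(c,np.round(cams.camera_params(c)['cam_to_world'],3).tolist())
    for t in ['board','stop','roller_mid','wedge_grip','wedge_tip','tile_mid']:
        for r in models.find_in(c,t)[:4]: print(t,np.round(r['xyz'],3),round(r['score'],2),proj(c,r['xyz']).round())
E
```

```text
top [[-0.012, -0.993, 0.116, 0.315], [-1.0, 0.011, -0.007, 0.021], [0.006, -0.116, -0.993, 1.581], [0.0, 0.0, 0.0, 1.0]]
stop [0.549 0.275 0.021] 0.68 [199. 192.]
stop [0.616 0.083 0.021] 0.67 [255. 173.]
roller_mid [0.588 0.043 0.039] 0.98 [266. 180.]
roller_mid [0.553 0.273 0.027] 0.25 [199. 191.]
wedge_grip [0.4   0.399 0.036] 0.85 [161. 236.]
wedge_grip [0.551 0.274 0.024] 0.57 [199. 192.]
wedge_tip [0.403 0.403 0.036] 0.89 [160. 235.]
wedge_tip [0.551 0.272 0.026] 0.62 [200. 192.]
wedge_tip [0.228 0.27  0.019] 0.45 [200. 287.]
tile_mid [0.55  0.272 0.022] 0.69 [200. 192.]
tile_mid [ 0.515 -0.313  0.013] 0.61 [369. 201.]
side [[-0.955, -0.139, 0.262, 0.205], [-0.295, 0.516, -0.804, 0.934], [-0.023, -0.845, -0.534, 0.687], [0.0, 0.0, 0.0, 1.0]]
board [0.566 0.056 0.019] 0.93 [252. 228.]
roller_mid [0.605 0.062 0.038] 0.67 [238. 221.]
roller_mid [0.537 0.287 0.018] 0.32 [230. 283.]
wedge_grip [0.538 0.292 0.023] 0.84 [229. 283.]
wedge_grip [0.401 0.442 0.042] 0.71 [262. 339.]
wedge_grip [0.23  0.272 0.017] 0.69 [358. 304.]
wedge_tip [0.539 0.288 0.021] 0.81 [229. 282.]
wedge_tip [0.404 0.447 0.035] 0.75 [260. 343.]
wedge_tip [0.227 0.275 0.016] 0.64 [359. 306.]
tile_mid [ 0.516 -0.298  0.016] 0.93 [298. 176.]
tile_mid [0.68  0.362 0.038] 0.4 [161. 287.]
tile_mid [0.606 0.063 0.04 ] 0.23 [238. 221.]
```

```bash
python3 - <<'E'
import cv2
a=cv2.imread('pics/top0.png');b=cv2.imread('pics/side0.png')
cv2.imwrite('pics/topc.png',cv2.resize(a[110:330,120:413],(800,600),interpolation=cv2.INTER_CUBIC))
cv2.imwrite('pics/sidec.png',cv2.resize(b[120:390,80:440],(800,600),interpolation=cv2.INTER_CUBIC))
E
```

```text
(no output)
```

View pics/topc.png

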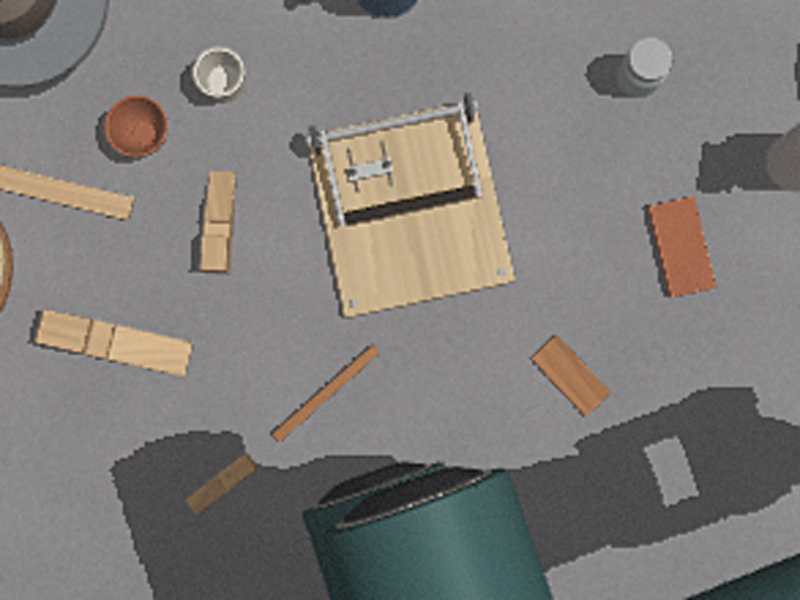

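View pics/sidec.png

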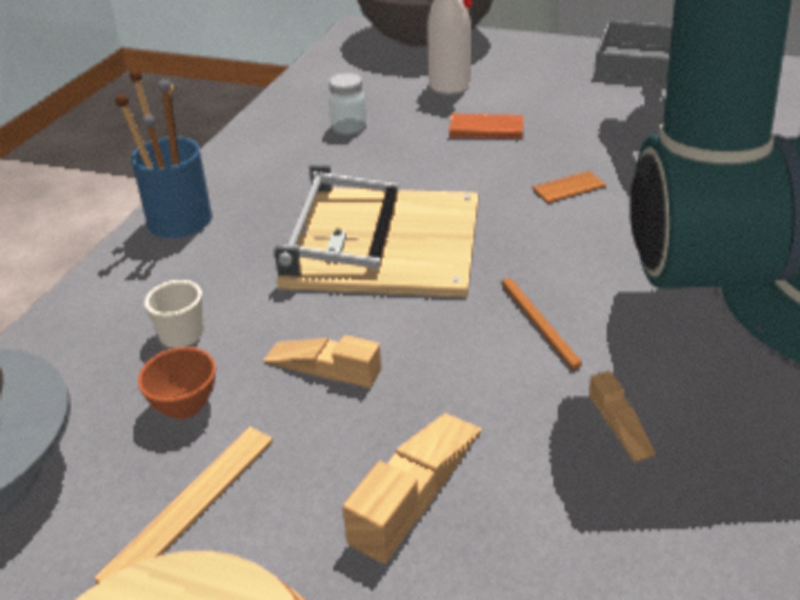

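Three wedges show in the top crop: (217,222), about 130 mm long; (112,342), about 190 mm; and (222,482), about 100 mm. The stated length is 132 mm and the one at (217,222) is the middle-sized, so that is the one. The side crop shows it at (325,360), thin end towards the rear. The tile is at (682,247). The stop is at (370,168), on the left (+y) half.

Next I fit the known shapes to the masks.

```bash
cat >> h.py <<'E'
from scipy.optimize import minimize
def projall(c,P,par=None):
    p=par or cams.camera_params(c);T=np.array(p['cam_to_world']);q=(P-T[:3,3])@T[:3,:3]
    if c=='wrist':
        r=np.hypot(q[:,0],q[:,1]);th=np.arctan2(r,q[:,2]);s=th/np.maximum(r,1e-9)
    else: s=1/q[:,2]
    return np.c_[p['cx']+p['fx']*q[:,0]*s,p['cy']+p['fy']*q[:,1]*s]
def box(x0,x1,w,z0,z1): return np.array([[x,y,z] for x in np.linspace(x0,x1,6) for y in (-w/2,w/2) for z in (z0,z1)])/1e3
W=[box(-22,22,32,0,40),np.r_[box(22,44.5,32,0,3),box(22,41.5,32,0,25.5),box(43,43,32,0,28),box(110,110,32,0,3)]]
TILE=[box(-60,60,60,0,14)]; BOARD=[box(-120,120,220,0,15)]
def fit(parts,obs,x0,z0=0.):
    """obs: list of (cam,params,mask)"""
    K=4
    def cost(v,full=False):
        c,s=np.cos(v[2]),np.sin(v[2]);R=np.array([[c,-s,0],[s,c,0],[0,0,1]]);tot=0
        for cam,par,m in obs:
            im=np.zeros((420*K,560*K),np.uint8)
            for P in parts:
                q=projall(cam,P@R.T+[v[0],v[1],z0],par)
                cv2.fillConvexPoly(im,cv2.convexHull(np.round((q+.5)*K-.5).astype(np.int32)),255)
            im=cv2.resize(im,(560,420),interpolation=cv2.INTER_AREA)/255.
            tot+=np.abs(im-m).sum()/m.sum()
        return tot/len(obs)
    S=np.array(x0)+np.r_[np.zeros((1,3)),np.diag([.012,.012,.15])]
    r=minimize(cost,x0,method='Nelder-Mead',options=dict(initial_simplex=S,xatol=2e-4,fatol=1e-4,maxiter=150))
    return r.x,r.fun
def mask(c,t,near):
    best=None
    for r in models.masks_of(c,t):
        m=np.array(r['pixels']);v,u=np.nonzero(m);d=np.hypot(u.mean()-near[0],v.mean()-near[1])
        if best is None or d<best[0]: best=(d,m,r['score'])
    return best
E
python3 - <<'E'
from h import *
s=read_state();print(np.round(s['position'],4),np.round(s['tool_rot'],3).tolist(),s['grip_width'])
G={'wedge_grip':(W,[.51,.275,-.1]),'tile_mid':(TILE,[.515,-.305,.15]),'board':(BOARD,[.575,.047,.17])}
obs={k:[] for k in G}
for c in ['top','side']:
    par=cams.camera_params(c);snap(c)
    for k,(P,x0) in G.items():
        pt=np.array([[x0[0]+(.03 if k[0]=='w' else 0),x0[1],.015]])
        b=mask(c,k,projall(c,pt,par)[0])
        if b and b[0]<25: obs[k].append((c,par,b[1]));print(c,k,round(b[0],1),b[2],b[1].sum())
for k,(P,x0) in G.items():
    for o in obs[k]: print(k,o[0],*fit(P,[o],x0))
    if len(obs[k])>1:print(k,'both',*fit(P,obs[k],x0))
E
```

```text
[ 0.2414 -0.6304  0.2423] [[0.934, 0.358, -0.0], [0.358, -0.934, 0.0], [-0.0, -0.0, -1.0]] 0.9991542463795249
top wedge_grip 2.7 0.56 351
top tile_mid 2.4 0.66 623
top board 4.8 0.87 4398
side tile_mid 0.9 0.56 288
side board 0.6 0.89 4100
wedge_grip top [ 0.5122695   0.27619425 -0.0409678 ] 0.16753254008155968
tile_mid top [ 0.51804584 -0.31461775  0.19875616] 0.051672803953041885
tile_mid side [ 0.52081131 -0.31652754  0.29895556] 0.31518246187363835
tile_mid both [ 0.51829132 -0.31476943  0.18396578] 0.17965951830170268
board top [0.57094432 0.03136576 0.19902888] 0.022092929941417223
board side [0.57434788 0.03162833 0.19779481] 0.08274892395982783
board both [0.57177061 0.03164817 0.20427838] 0.055142041217378715
```

Request:
apply_moves(targets=[{"delta_pos":[26,32,0],"spin":-10,"jaw":1},{"delta_pos":[26,32,0],"spin":-10,"jaw":1},{"delta_pos":[26,32,0],"spin":-10,"jaw":1},{"delta_pos":[26,32,0],"spin":-10,"jaw":1},{"delta_pos":[26,32,0],"spin":-10,"jaw":1},{"delta_pos":[26,32,0],"spin":-10,"jaw":1},{"delta_pos":[26,32,0],"spin":-10,"jaw":1},{"delta_pos":[26,32,0],"spin":-10,"jaw":1},{"delta_pos":[26,32,0],"spin":-10,"jaw":1},{"delta_pos":[26,32,0],"spin":-10,"jaw":1},{"delta_pos":[26,32,0],"spin":-10,"jaw":1},{"delta_pos":[26,32,0],"spin":-10,"jaw":1}])

```text
time: 2.1
position: [0.5024, -0.3089, 0.2423]
tool_rot: [[0.981, 0.193, -0.0], [0.193, -0.981, -0.0], [-0.0, 0.0, -1.0]]
wrist_force: [-0.5, -1.0, 0.4]
grip_width: 0.999
gripper_force: 0.0
```

```bash
python3 - <<'E'
from h import *
c='wrist';par=cams.camera_params(c);snap(c,'w1')
print(np.round(par['cam_to_world'],3).tolist(),par['fx'])
pt=np.array([[.518,-.315,.014]]);u=projall(c,pt,par)[0];print(u)
b=mask(c,'tile_mid',u);print(b and (b[0],b[1].sum(),b[2]))
if b:print(fit(TILE,[(c,par,b[1])],[.518,-.315,.19]))
E
```

```text
[[0.194, -0.941, -0.279, 0.574], [-0.981, -0.186, -0.055, -0.295], [-0.0, 0.284, -0.959, 0.374], [0.0, 0.0, 0.0, 1.0]] 325.19226210127806
[289.68875683 166.3093004 ]
(np.float64(4.40070236315709), np.int64(5591), 0.95)
(array([ 0.5198675 , -0.31225157,  0.19742557]), np.float64(0.021449738901105065))
```

Request:
apply_moves(targets=[{"delta_pos":[-2,58,0],"spin":-14,"jaw":1},{"delta_pos":[-2,58,0],"spin":-14,"jaw":1},{"delta_pos":[-2,58,0],"spin":-14,"jaw":1},{"delta_pos":[-2,58,0],"spin":-14,"jaw":1},{"delta_pos":[-2,58,0],"spin":-14,"jaw":1},{"delta_pos":[-2,58,0],"spin":-14,"jaw":1},{"delta_pos":[-2,58,0],"spin":-14,"jaw":1},{"delta_pos":[-2,58,0],"spin":-14,"jaw":1},{"delta_pos":[-2,58,0],"spin":-14,"jaw":1},{"delta_pos":[-2,58,0],"spin":-14,"jaw":1},{"delta_pos":[-2,58,0],"spin":-14,"jaw":1},{"delta_pos":[-2,58,0],"spin":-14,"jaw":1},{"delta_pos":[-2,58,0],"spin":-14,"jaw":1},{"delta_pos":[-2,58,0],"spin":-14,"jaw":1},{"delta_pos":[-2,58,0],"spin":-14,"jaw":1},{"delta_pos":[-2,58,0],"spin":-14,"jaw":1},{"delta_pos":[-2,58,0],"spin":-14,"jaw":1}])

```text
time: 3.62
position: [0.4819, 0.2686, 0.2422]
tool_rot: [[0.999, -0.054, -0.0], [-0.054, -0.999, -0.0], [-0.0, 0.0, -1.0]]
wrist_force: [0.1, -1.2, 0.4]
grip_width: 1.0
gripper_force: 0.0
```

```bash
python3 - <<'E'
from h import *
s=read_state();print(s['time'],np.round(s['position'],4),np.round(s['tool_rot'],3).tolist())
c='wrist';par=cams.camera_params(c);snap(c,'w2')
pt=np.array([[.55,.276,.02]]);u=projall(c,pt,par)[0];print(u)
b=mask(c,'wedge_grip',u);print(b and (b[0],b[1].sum(),b[2]))
if b:print(fit(W,[(c,par,b[1])],[.512,.276,-.05]))
E
```

```text
3.6167 [0.4819 0.2686 0.2422] [[0.999, -0.054, -0.0], [-0.054, -0.999, -0.0], [-0.0, 0.0, -1.0]]
[271.38773923 118.57185442]
(np.float64(3.77339894279091), np.int64(3600), 0.75)
(array([ 0.51429172,  0.27837673, -0.04204786]), np.float64(0.032107843137254906))
```

View pics/w2.png

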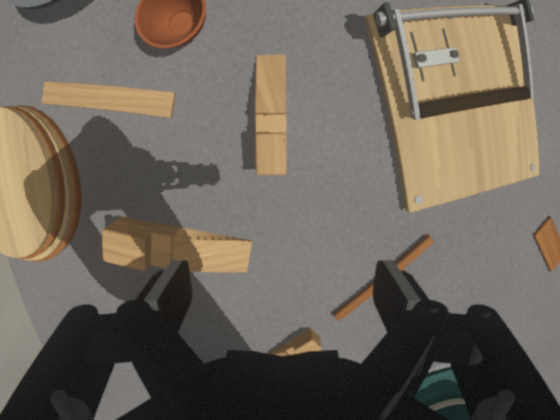

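The wrist picture shows the middle wedge upright at (271,115), thin end at the top. The 3 % silhouette misfit confirms its size. The board is at the upper right, and the big wedge at (175,245) is clear of the grasp.

```bash
python3 - <<'E'
from h import *
c='wrist';par=cams.camera_params(c);snap(c)
u=projall(c,np.array([[.571,.032,.015]]),par)[0]
b=mask(c,'board',u);print(u,b and (b[0],b[1].sum(),b[2]))
if b:print(fit(BOARD,[(c,par,b[1])],[.571,.032,.2]))
E
```

```text
[471.0677676  101.14296065] (np.float64(15.10674080053271), np.int64(28371), 0.81)
(array([0.57551676, 0.02872727, 0.18934133]), np.float64(0.04429972334356887))
```

Request:
apply_moves(targets=[{"delta_pos":[3.1,0.9,-14],"spin":0.7,"jaw":0.8},{"delta_pos":[3.1,0.9,-14],"spin":0.7,"jaw":0.8},{"delta_pos":[3.1,0.9,-14],"spin":0.7,"jaw":0.8},{"delta_pos":[3.1,0.9,-14],"spin":0.7,"jaw":0.8},{"delta_pos":[3.1,0.9,-17],"spin":0.7,"jaw":0.8},{"delta_pos":[3.1,0.9,-20],"spin":0.7,"jaw":0.8},{"delta_pos":[3.1,0.9,-22],"spin":0.7,"jaw":0.8},{"delta_pos":[3.1,0.9,-22],"spin":0.7,"jaw":0.8},{"delta_pos":[3.1,0.9,-22],"spin":0.7,"jaw":0.8},{"delta_pos":[3.1,0.9,-22],"spin":0.7,"jaw":0},{"delta_pos":[3.1,0.9,-22],"spin":0.7,"jaw":0},{"delta_pos":[3.1,0.9,-22],"spin":0.7,"jaw":0},{"delta_pos":[3.1,0.9,-22],"spin":0.7,"jaw":0},{"delta_pos":[3.1,0.9,-22],"spin":0.7,"jaw":0},{"delta_pos":[3.1,0.9,-22],"spin":0.7,"jaw":0}])

```text
time: 5.07
position: [0.5133, 0.279, 0.0242]
tool_rot: [[0.999, -0.041, 0.003], [-0.041, -0.999, 0.001], [0.002, -0.001, -1.0]]
wrist_force: [-0.9, -2.4, 7.8]
grip_width: 0.363
gripper_force: 60.6
```

Request:
apply_moves(targets=[{"delta_pos":[0,0,4],"spin":0,"jaw":0},{"delta_pos":[0,0,8],"spin":0,"jaw":0},{"delta_pos":[-6.2,-32.3,8],"spin":13.7,"jaw":0},{"delta_pos":[-6.2,-32.3,8],"spin":13.7,"jaw":0},{"delta_pos":[-6.2,-32.3,8],"spin":13.7,"jaw":0},{"delta_pos":[-6.2,-32.3,8],"spin":13.7,"jaw":0},{"delta_pos":[-6.2,-32.3,8],"spin":13.7,"jaw":0},{"delta_pos":[-6.2,-32.3,8],"spin":13.7,"jaw":0},{"delta_pos":[-6.2,-32.3,8],"spin":13.7,"jaw":0},{"delta_pos":[-6.2,-32.3,8],"spin":13.7,"jaw":0},{"delta_pos":[-6.2,-32.3,8],"spin":13.7,"jaw":0},{"delta_pos":[-6.2,-32.3,8],"spin":13.7,"jaw":0},{"delta_pos":[-6.2,-32.3,5],"spin":13.7,"jaw":0},{"delta_pos":[-6.2,-32.3,3],"spin":13.7,"jaw":0},{"delta_pos":[-6.2,-32.3,3],"spin":13.7,"jaw":0},{"delta_pos":[-6.2,-32.3,3],"spin":13.7,"jaw":0}])

```text
time: 6.4
position: [0.4503, -0.0435, 0.0524]
tool_rot: [[0.98, 0.198, -0.001], [0.198, -0.98, 0.0], [-0.001, -0.001, -1.0]]
wrist_force: [0.2, 0.6, -0.1]
grip_width: 0.362
gripper_force: 59.9
```

```bash
python3 - <<'E'
from h import *
s=read_state();print(s['wrist_force'],np.round(s['tool_rot'],3).tolist())
c='wrist';par=cams.camera_params(c);snap(c,'w3')
b=mask(c,'roller_mid',projall(c,np.array([[.573,.0315,.031]]),par)[0])
print(b and (b[0],b[1].sum(),b[2]))
for t in ['roller_mid','wedge_tip','stop','wedge_saddle']:
    for r in models.find_in(c,t)[:2]: print(t,np.round(r['xyz'],3),round(r['score'],2),projall(c,np.array([r['xyz']]),par)[0].round())
E
```

```text
[ 0.18698417  0.59329822 -0.06788245] [[0.98, 0.198, -0.001], [0.198, -0.98, 0.0], [-0.001, -0.001, -1.0]]
(np.float64(45.34086368316952), np.int64(5397), 0.74)
roller_mid [ 0.349 -0.157  0.004] 0.64 [395. 375.]
roller_mid [0.565 0.066 0.034] 0.62 [114.   6.]
wedge_tip [ 0.496 -0.035  0.05 ] 0.95 [283. 175.]
wedge_saddle [ 0.493 -0.034  0.052] 0.98 [279. 185.]
wedge_saddle [0.521 0.029 0.016] 0.52 [174.  96.]
```

View pics/w3.png

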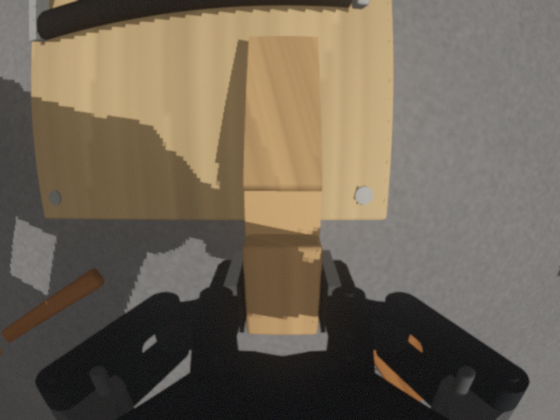

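The wedge is held straight, its tip at (283,38) just short of the roller. The board's front edge is level, from (45,219) to (387,219). I check the board pose from those corners.

```bash
cat >> h.py <<'E'
def fish(u,v,z,par):
    T=np.array(par['cam_to_world']);a=np.array([(u-par['cx']),(v-par['cy'])]);r=np.hypot(*a);th=r/par['fx']
    d=T[:3,:3]@np.r_[a/r*np.sin(th),np.cos(th)];o=T[:3,3];return o+d*(z-o[2])/d[2]
def b2w(x,y,b=(.573,.0315,.199)):
    c,s=np.cos(b[2]),np.sin(b[2]);return np.round([b[0]+c*x-s*y,b[1]+s*x+c*y],4)
E
python3 - <<'E'
from h import *
par=cams.camera_params('wrist')
L=fish(44.5,219,.015,par);R=fish(387,219,.015,par);d=(L-R)[:2];print(L,R,np.hypot(*d))
ey=d/np.hypot(*d);ex=np.array([ey[1],-ey[0]]);yaw=np.arctan2(ex[1],ex[0]);o=(L+R)[:2]/2+.12*ex;print(yaw,o)
# roller lower edge left/right
for u,v in [(45,22),(355,2)]:
    p=fish(u,v,.031,par);q=(p[:2]-o);print('roller end board',q@ex,q@ey)
for u,v,z in [(283,38,.028+.003)]:
    p=fish(u,v,z,par);q=p[:2]-o;print('tip',q@ex,q@ey)
E
```

```text
[0.43320986 0.11593496 0.015     ] [ 0.47814219 -0.10045711  0.015     ] 0.2210077866593174
0.20473381829450163 [0.57316984 0.03213571]
roller end board 0.0031900647857012457 0.08426101019881904
roller end board -0.005647126911598734 -0.08608857557904252
tip -0.025811247913613625 -0.05146268008443318
```

Request:
apply_moves(targets=[{"delta_pos":[0,0,-1],"spin":0,"jaw":0},{"delta_pos":[0,0,-1.3],"spin":0,"jaw":0},{"delta_pos":[0.5,0.1,-1.3],"spin":0,"jaw":0},{"delta_pos":[1.0,0.2,-1.3],"spin":0,"jaw":0},{"delta_pos":[1.5,0.3,-1.3],"spin":0,"jaw":0},{"delta_pos":[2.0,0.4,-1.3],"spin":0,"jaw":0},{"delta_pos":[2.5,0.5,-1.3],"spin":0,"jaw":0},{"delta_pos":[3.0,0.6,-1.3],"spin":0,"jaw":0},{"delta_pos":[3.5,0.7,-1.3],"spin":0,"jaw":0},{"delta_pos":[4.0,0.8,-1.3],"spin":0,"jaw":0},{"delta_pos":[4.5,0.9,-1.3],"spin":0,"jaw":0},{"delta_pos":[5.0,1.0,-1.3],"spin":0,"jaw":0},{"delta_pos":[5.0,1.0,-1.3],"spin":0,"jaw":0}])

```text
time: 7.78
position: [0.5002, -0.0345, 0.0391]
tool_rot: [[0.98, 0.197, -0.002], [0.197, -0.98, -0.0], [-0.002, -0.0, -1.0]]
wrist_force: [-7.9, -1.6, 8.8]
grip_width: 0.363
gripper_force: 61.6
```

Request:
apply_moves(targets=[{"delta_pos":[0.5,0.1,0],"spin":0,"jaw":0},{"delta_pos":[1.0,0.2,0],"spin":0,"jaw":0},{"delta_pos":[1.5,0.3,0],"spin":0,"jaw":0},{"delta_pos":[2.0,0.4,0],"spin":0,"jaw":0},{"delta_pos":[2.5,0.5,0],"spin":0,"jaw":0},{"delta_pos":[3.0,0.6,0],"spin":0,"jaw":0},{"delta_pos":[3.5,0.7,0],"spin":0,"jaw":0},{"delta_pos":[4.0,0.8,0],"spin":0,"jaw":0},{"delta_pos":[4.4,0.9,0],"spin":0,"jaw":0},{"delta_pos":[4.7,0.95,0],"spin":0,"jaw":0},{"delta_pos":[5.0,1.0,0],"spin":0,"jaw":0},{"delta_pos":[5.0,1.0,0],"spin":0,"jaw":0},{"delta_pos":[5.0,1.0,0],"spin":0,"jaw":0}])

```text
time: 8.87
position: [0.5501, -0.0244, 0.0391]
tool_rot: [[0.98, 0.197, -0.001], [0.197, -0.98, -0.0], [-0.001, -0.0, -1.0]]
wrist_force: [-7.9, 0.3, 9.0]
grip_width: 0.366
gripper_force: 61.5
```

```bash
python3 - <<'E'
from h import *
snap('wrist','w4');s=snap('side')
u,v=proj('side',[.573,.03,.03]).astype(int);print(u,v)
a=cv2.resize(s[v-45:v+45,u-60:u+60],(800,600),interpolation=cv2.INTER_CUBIC)
cv2.imwrite('pics/s4.png',a[:,:,::-1])
E
```

```text
252 219
```

View pics/w4.png

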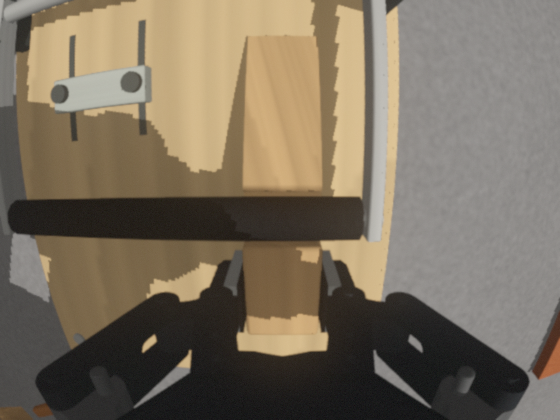

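The roller, at rows 198–240, lies between the crest at row 190 and the handle at row 243, so it is in the saddle (about 34 mm ahead of the grip). The stop is at (102,90). I let go.

Request:
apply_moves(targets=[{"delta_pos":[0,0,0],"spin":0,"jaw":0.5},{"delta_pos":[0,0,0],"spin":0,"jaw":0.55},{"delta_pos":[0,0,0],"spin":0,"jaw":0.55},{"delta_pos":[0,0,0.5],"spin":0,"jaw":0.55},{"delta_pos":[0,0,4],"spin":0,"jaw":0.55},{"delta_pos":[-0.5,0,8],"spin":0,"jaw":0.55},{"delta_pos":[-2,-6,12],"spin":0,"jaw":0.55},{"delta_pos":[-2,-6,12],"spin":0,"jaw":0.55},{"delta_pos":[-2,-6,12],"spin":0,"jaw":0.55}])

```text
time: 9.72
position: [0.5309, -0.0876, 0.1641]
tool_rot: [[0.981, 0.195, 0.006], [0.195, -0.981, -0.002], [0.005, 0.003, -1.0]]
wrist_force: [0.4, 0.4, -0.6]
grip_width: 0.552
gripper_force: 0.0
```

```bash
python3 - <<'E'
from h import *
print(read_state()['wrist_force'])
c='wrist';par=cams.camera_params(c);im=snap(c,'w5')
b=mask(c,'stop',projall(c,np.array([b2w(.05,.04).tolist()+[.025]]),par)[0]);print(b and (b[0],b[1].sum(),b[2]))
if b:
    v,u=np.nonzero(b[1]); print(u.min(),u.max(),v.min(),v.max())
    r=cv2.boxPoints(cv2.minAreaRect(np.c_[u,v].astype(np.float32)));
    for q in r:
        p=fish(*q,.025,par)[:2]-[.573,.032];a=.202;print(q.round(),np.round([p@[np.cos(a),np.sin(a)],p@[-np.sin(a),np.cos(a)]],4))
u=projall(c,np.array([b2w(-.034,-.05).tolist()+[.03]]),par)[0]
m=[mask(c,'wedge_grip',u)];print(u,m[0] and (m[0][0],m[0][1].sum()))
E
```

```text
[ 0.42769252  0.37816394 -0.61333624]
(np.float64(6.6345192927907615), np.int64(1164), 0.88)
87 144 57 85
[86. 66.] [0.066  0.0718]
[144.  56.] [0.0661 0.01  ]
[147.  76.] [0.0467 0.0064]
[89. 87.] [0.0453 0.0676]
[211.2474102  166.29722743] (np.float64(46.87942210275302), np.int64(5988))
```

View pics/w5.png

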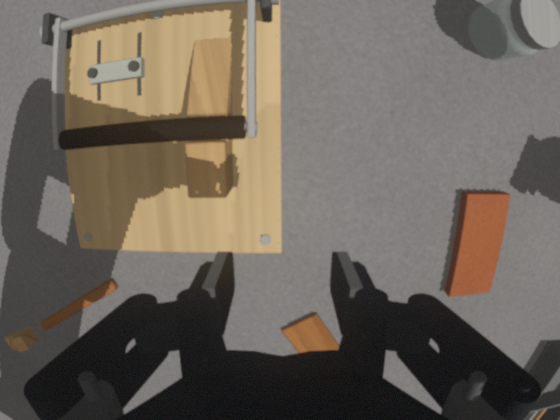

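The clamp stays propped. The stop's front face is at board x ≈ +46 mm, so the tile centre ends at x ≈ −14 mm, y = +40 mm. Now the tile.

Request:
apply_moves(targets=[{"delta_pos":[-4.8,-23.5,-6],"spin":-0.1,"jaw":1},{"delta_pos":[-4.8,-23.5,-6],"spin":-0.1,"jaw":1},{"delta_pos":[-4.8,-23.5,-6],"spin":-0.1,"jaw":1},{"delta_pos":[-4.8,-23.5,-6],"spin":-0.1,"jaw":1},{"delta_pos":[-4.8,-23.5,-6],"spin":-0.1,"jaw":1},{"delta_pos":[-4.8,-23.5,-6],"spin":-0.1,"jaw":1},{"delta_pos":[-4.8,-23.5,-9],"spin":-0.1,"jaw":1},{"delta_pos":[-4.8,-23.5,-12],"spin":-0.1,"jaw":1},{"delta_pos":[-4.8,-23.5,-14],"spin":-0.1,"jaw":1},{"delta_pos":[-4.8,-23.5,-14.9],"spin":-0.1,"jaw":1},{"delta_pos":[-4.8,-23.5,-14.9],"spin":-0.1,"jaw":1},{"delta_pos":[-4.8,-23.5,-14.9],"spin":-0.1,"jaw":1},{"delta_pos":[-4.8,-23.5,-14.9],"spin":-0.1,"jaw":0.3},{"delta_pos":[-4.8,-23.5,-14.9],"spin":-0.1,"jaw":0.3},{"delta_pos":[-4.8,-23.5,-14.9],"spin":-0.1,"jaw":0},{"delta_pos":[-4.8,-23.5,-14.9],"spin":-0.1,"jaw":0}])

```text
time: 11.2
position: [0.4833, -0.3197, 0.0123]
tool_rot: [[0.981, 0.195, 0.002], [0.195, -0.981, -0.001], [0.002, 0.002, -1.0]]
wrist_force: [-0.4, 1.6, 7.9]
grip_width: 0.68
gripper_force: 64.9
```

Request:
apply_moves(targets=[{"delta_pos":[0,0,3],"spin":0,"jaw":0},{"delta_pos":[0,0,6],"spin":0,"jaw":0},{"delta_pos":[0,0,9],"spin":0,"jaw":0},{"delta_pos":[-3.2,36.7,9],"spin":0.3,"jaw":0},{"delta_pos":[-3.2,36.7,9],"spin":0.3,"jaw":0},{"delta_pos":[-3.2,36.7,9],"spin":0.3,"jaw":0},{"delta_pos":[-3.2,36.7,9],"spin":0.3,"jaw":0},{"delta_pos":[-3.2,36.7,9],"spin":0.3,"jaw":0},{"delta_pos":[-3.2,36.7,9],"spin":0.3,"jaw":0},{"delta_pos":[-3.2,36.7,9],"spin":0.3,"jaw":0},{"delta_pos":[-3.2,36.7,9],"spin":0.3,"jaw":0},{"delta_pos":[-3.2,36.7,9],"spin":0.3,"jaw":0},{"delta_pos":[-3.2,36.7,9],"spin":0.3,"jaw":0},{"delta_pos":[-3.2,36.7,6],"spin":0.3,"jaw":0},{"delta_pos":[-3.2,36.7,3],"spin":0.3,"jaw":0},{"delta_pos":[-3.2,36.7,2.3],"spin":0.3,"jaw":0},{"delta_pos":[-3.2,36.7,2.3],"spin":0.3,"jaw":0},{"delta_pos":[-3.2,36.7,2.3],"spin":0.3,"jaw":0}])

```text
time: 12.7
position: [0.4509, 0.0474, 0.0345]
tool_rot: [[0.98, 0.2, 0.001], [0.2, -0.98, 0.0], [0.0, 0.0, -1.0]]
wrist_force: [-0.3, 0.6, -0.9]
grip_width: 0.685
gripper_force: 65.6
```

```bash
python3 - <<'E'
from h import *
c='wrist';par=cams.camera_params(c);snap(c,'w6')
s=read_state();z=s['position'][2]-.0123;x0=list(b2w(-.08,.04,(.573,.032,.202)))+[.202]
b=mask(c,'tile_mid',projall(c,np.array([x0[:2]+[z]]),par)[0]);print(b and (b[0],b[1].sum(),b[2]))
m=b[1].copy()
f,e=fit(TILE,[(c,par,m)],x0,z);p=f[:2]-[.573,.032];a=.202
print(f,e,'board',p@[np.cos(a),np.sin(a)],p@[-np.sin(a),np.cos(a)],f[2]-a)
E
```

```text
(np.float64(11.218177693370551), np.int64(37170), 0.84)
[0.48723714 0.05476639 0.20898753] 0.01772006731129363 board -0.07945146583228078 0.03951000830865572 0.006987526681416362
```

View pics/w6.png

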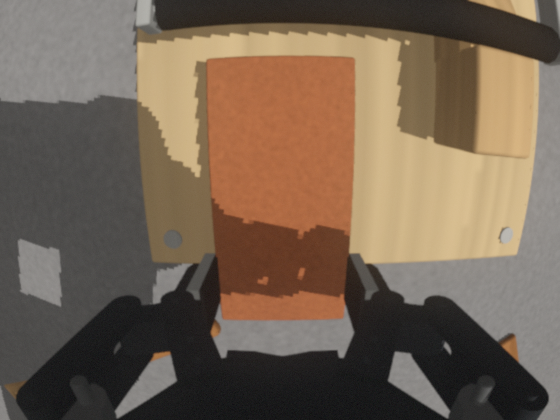

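The tile is straight in the grip at board (−79.5, +39.5), with its front at (280,57) and the wedge clear to the right at (490,90). I lower it, slide it most of the way in, then creep.

Request:
apply_moves(targets=[{"delta_pos":[0,0,-0.4],"spin":0,"jaw":0},{"delta_pos":[0,0,-0.6],"spin":0,"jaw":0},{"delta_pos":[0.6,0.12,-0.6],"spin":0,"jaw":0},{"delta_pos":[1.2,0.24,-0.6],"spin":0,"jaw":0},{"delta_pos":[1.8,0.37,-0.6],"spin":0,"jaw":0},{"delta_pos":[2.4,0.49,-0.6],"spin":0,"jaw":0},{"delta_pos":[3.0,0.61,-0.6],"spin":0,"jaw":0},{"delta_pos":[3.6,0.74,-0.6],"spin":0,"jaw":0},{"delta_pos":[4.2,0.86,-0.6],"spin":0,"jaw":0},{"delta_pos":[4.8,0.98,-0.6],"spin":0,"jaw":0},{"delta_pos":[5.3,1.08,-0.6],"spin":0,"jaw":0},{"delta_pos":[5.6,1.15,-0.6],"spin":0,"jaw":0},{"delta_pos":[5.7,1.17,-0.6],"spin":0,"jaw":0},{"delta_pos":[5.7,1.17,-0.6],"spin":0,"jaw":0}])

```text
time: 13.97
position: [0.5078, 0.0594, 0.0274]
tool_rot: [[0.98, 0.2, 0.0], [0.2, -0.98, 0.0], [0.0, 0.0, -1.0]]
wrist_force: [2.0, 0.4, 0.5]
grip_width: 0.68
gripper_force: 65.8
```

Request:
apply_moves(targets=[{"delta_pos":[0.1,0.02,0],"spin":0,"jaw":0},{"delta_pos":[0.2,0.04,0],"spin":0,"jaw":0},{"delta_pos":[0.3,0.06,0],"spin":0,"jaw":0},{"delta_pos":[0.4,0.08,0],"spin":0,"jaw":0},{"delta_pos":[0.5,0.1,0],"spin":0,"jaw":0},{"delta_pos":[0.5,0.1,0],"spin":0,"jaw":0}])

```text
time: 14.47
position: [0.5126, 0.0604, 0.0274]
tool_rot: [[0.98, 0.2, 0.0], [0.2, -0.98, 0.0], [0.0, 0.0, -1.0]]
wrist_force: [-1.1, -0.4, 2.4]
grip_width: 0.681
gripper_force: 66.0
```

Request:
apply_moves(targets=[{"delta_pos":[0.05,0.01,0],"spin":0,"jaw":0},{"delta_pos":[0.1,0.02,0],"spin":0,"jaw":0},{"delta_pos":[0.15,0.03,0],"spin":0,"jaw":0},{"delta_pos":[0.15,0.03,0],"spin":0,"jaw":0}])

```text
time: 14.8
position: [0.514, 0.0607, 0.0274]
tool_rot: [[0.98, 0.2, 0.0], [0.2, -0.98, 0.0], [0.0, 0.0, -1.0]]
wrist_force: [-2.7, -0.9, 3.5]
grip_width: 0.677
gripper_force: 66.1
```

Request:
apply_moves(targets=[{"delta_pos":[0.05,0.01,0],"spin":0,"jaw":0},{"delta_pos":[0.1,0.02,0],"spin":0,"jaw":0},{"delta_pos":[0.15,0.03,0],"spin":0,"jaw":0},{"delta_pos":[0.15,0.03,0],"spin":0,"jaw":0}])

```text
time: 15.13
position: [0.5155, 0.0609, 0.0273]
tool_rot: [[0.98, 0.2, 0.0], [0.2, -0.98, 0.0], [0.0, 0.0, -1.0]]
wrist_force: [-2.2, -0.5, 3.1]
grip_width: 0.679
gripper_force: 66.2
```

```bash
python3 - <<'E'
from h import *
s=read_state();print(s['position'],s['wrist_force'])
c='wrist';par=cams.camera_params(c);im=snap(c,'w7')
b=mask(c,'stop',projall(c,np.array([b2w(.055,.04).tolist()+[.025]]),par)[0]);print(b and (b[0],b[1].sum(),b[2]))
v,u=np.nonzero(b[1]);print(u.min(),u.max(),v.min(),v.max())
E
```

```text
[0.51553575 0.06094698 0.02731214] [-2.1554151  -0.52175935  3.10763718]
(np.float64(4.260791279904011), np.int64(5675), 0.74)
211 346 13 56
```

View pics/w7.png

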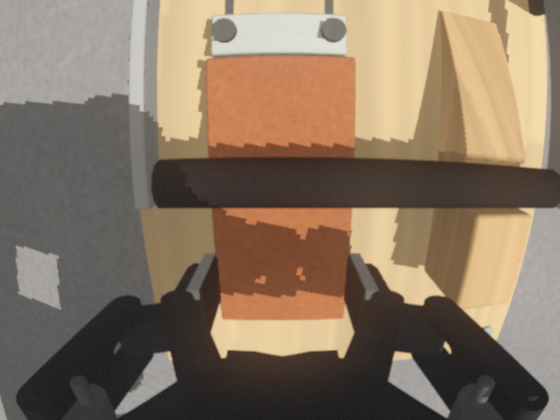

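The tile's front, at row 57, is a pixel or two from the stop's front at row 55, and well centred on it. I keep creeping.

Request:
apply_moves(targets=[{"delta_pos":[0.05,0.01,0],"spin":0,"jaw":0},{"delta_pos":[0.1,0.02,0],"spin":0,"jaw":0},{"delta_pos":[0.15,0.03,0],"spin":0,"jaw":0},{"delta_pos":[0.15,0.03,0],"spin":0,"jaw":0},{"delta_pos":[0.15,0.03,0],"spin":0,"jaw":0}])

```text
time: 15.65
position: [0.5169, 0.0612, 0.0273]
tool_rot: [[0.98, 0.2, -0.0], [0.2, -0.98, -0.0], [-0.0, -0.0, -1.0]]
wrist_force: [-4.8, -1.5, 5.4]
grip_width: 0.679
gripper_force: 66.3
```

Request:
apply_moves(targets=[{"delta_pos":[0.03,0.01,0],"spin":0,"jaw":0},{"delta_pos":[0.06,0.01,0],"spin":0,"jaw":0},{"delta_pos":[0.06,0.01,0],"spin":0,"jaw":0},{"delta_pos":[0.06,0.01,0],"spin":0,"jaw":0}])

```text
time: 15.98
position: [0.517, 0.0613, 0.0273]
tool_rot: [[0.98, 0.2, -0.002], [0.2, -0.98, -0.0], [-0.002, -0.0, -1.0]]
wrist_force: [-11.2, -1.9, 8.8]
grip_width: 0.682
gripper_force: 66.8
```

It bears at about 11 N, with the position held. I release the tile, rise, and go to the wedge.

Request:
apply_moves(targets=[{"delta_pos":[0,0,0],"spin":0,"jaw":0.8},{"delta_pos":[0,0,0],"spin":0,"jaw":0.82},{"delta_pos":[0,0,0],"spin":0,"jaw":0.82},{"delta_pos":[0,0,0.5],"spin":0,"jaw":0.82},{"delta_pos":[0,0,4],"spin":0,"jaw":0.82},{"delta_pos":[0,0,8],"spin":0,"jaw":0.8},{"delta_pos":[0,0,9],"spin":0,"jaw":0.6},{"delta_pos":[3.2,-8.6,9],"spin":0,"jaw":0.6},{"delta_pos":[3.2,-8.6,9],"spin":0,"jaw":0.6},{"delta_pos":[3.2,-8.6,9],"spin":0,"jaw":0.6},{"delta_pos":[3.2,-8.6,9],"spin":0,"jaw":0.6},{"delta_pos":[3.2,-8.6,9],"spin":0,"jaw":0.6}])

```text
time: 16.98
position: [0.5495, -0.0248, 0.1173]
tool_rot: [[0.98, 0.199, -0.0], [0.199, -0.98, 0.0], [-0.0, -0.0, -1.0]]
wrist_force: [-0.5, 1.0, 0.1]
grip_width: 0.599
gripper_force: 0.0
```

```bash
python3 - <<'E'
from h import *
print(read_state()['position'],read_state()['grip_width'])
c='wrist';par=cams.camera_params(c);snap(c,'w8')
E
```

```text
[ 0.54953047 -0.02484168  0.11729108] 0.5988003317371747
```

View pics/w8.png

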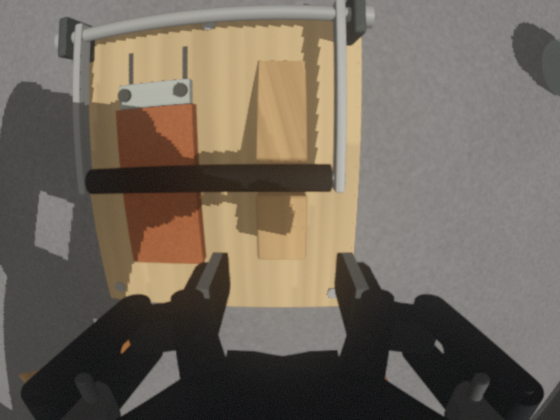

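The tile sits against the stop, square and centred, and the wedge is upright between the open fingers. I grip it and draw it out.

Request:
apply_moves(targets=[{"delta_pos":[0,0,-4],"spin":0,"jaw":0.6},{"delta_pos":[0,0,-7],"spin":0,"jaw":0.6},{"delta_pos":[0,0,-7.7],"spin":0,"jaw":0.6},{"delta_pos":[0,0,-7.7],"spin":0,"jaw":0.6},{"delta_pos":[0,0,-7.7],"spin":0,"jaw":0},{"delta_pos":[0,0,-7.7],"spin":0,"jaw":0},{"delta_pos":[0,0,-7.7],"spin":0,"jaw":0},{"delta_pos":[0,0,-7.7],"spin":0,"jaw":0},{"delta_pos":[0,0,-7.7],"spin":0,"jaw":0}])

```text
time: 17.78
position: [0.5505, -0.0244, 0.0426]
tool_rot: [[0.98, 0.201, 0.003], [0.201, -0.98, 0.0], [0.003, 0.0, -1.0]]
wrist_force: [-3.1, 4.5, 8.2]
grip_width: 0.361
gripper_force: 62.3
```

Request:
apply_moves(targets=[{"delta_pos":[-0.4,-0.08,0],"spin":0,"jaw":0},{"delta_pos":[-0.8,-0.16,0],"spin":0,"jaw":0},{"delta_pos":[-1.2,-0.24,0],"spin":0,"jaw":0},{"delta_pos":[-1.6,-0.32,0],"spin":0,"jaw":0},{"delta_pos":[-2.1,-0.42,0],"spin":0,"jaw":0},{"delta_pos":[-2.6,-0.52,0],"spin":0,"jaw":0},{"delta_pos":[-3.1,-0.62,0],"spin":0,"jaw":0},{"delta_pos":[-3.6,-0.72,0],"spin":0,"jaw":0},{"delta_pos":[-4.1,-0.82,0],"spin":0,"jaw":0},{"delta_pos":[-4.6,-0.92,0],"spin":0,"jaw":0},{"delta_pos":[-5.2,-1.04,0],"spin":0,"jaw":0},{"delta_pos":[-5.8,-1.16,0],"spin":0,"jaw":0},{"delta_pos":[-6.6,-1.32,0],"spin":0,"jaw":0},{"delta_pos":[-7.4,-1.48,0],"spin":0,"jaw":0},{"delta_pos":[-8.4,-1.7,0],"spin":0,"jaw":0},{"delta_pos":[-9.4,-1.9,0],"spin":0,"jaw":0},{"delta_pos":[-10.5,-2.1,0],"spin":0,"jaw":0},{"delta_pos":[-10.5,-2.1,0],"spin":0,"jaw":0}])

```text
time: 19.28
position: [0.4445, -0.046, 0.0425]
tool_rot: [[0.98, 0.2, 0.003], [0.2, -0.98, -0.001], [0.003, 0.001, -1.0]]
wrist_force: [-6.2, -0.4, 9.2]
grip_width: 0.365
gripper_force: 62.5
```

Request:
apply_moves(targets=[{"delta_pos":[0,0,3],"spin":0,"jaw":0},{"delta_pos":[0,0,6],"spin":0,"jaw":0},{"delta_pos":[0,-15.4,6],"spin":0,"jaw":0},{"delta_pos":[0,-15.4,6],"spin":0,"jaw":0},{"delta_pos":[0,-15.4,6],"spin":0,"jaw":0},{"delta_pos":[0,-15.4,6],"spin":0,"jaw":0},{"delta_pos":[9.5,-15.4,6],"spin":0,"jaw":0},{"delta_pos":[9.5,-15.4,6],"spin":0,"jaw":0},{"delta_pos":[9.5,-15.4,6],"spin":0,"jaw":0},{"delta_pos":[9.5,-15.4,3],"spin":0,"jaw":0},{"delta_pos":[9.5,-15.4,0],"spin":0,"jaw":0},{"delta_pos":[9.5,-15.4,-1],"spin":0,"jaw":0},{"delta_pos":[9.5,-15.4,-1.3],"spin":0,"jaw":0},{"delta_pos":[9.5,-15.4,-1.3],"spin":0,"jaw":0},{"delta_pos":[9.5,-15.4,-1.3],"spin":0,"jaw":0}])

```text
time: 20.53
position: [0.5398, -0.1998, 0.0285]
tool_rot: [[0.98, 0.2, 0.001], [0.2, -0.98, -0.0], [0.001, 0.001, -1.0]]
wrist_force: [1.1, 0.3, -0.9]
grip_width: 0.363
gripper_force: 63.1
```

Request:
apply_moves(targets=[{"delta_pos":[0,0,-0.1],"spin":0,"jaw":0},{"delta_pos":[0,0,-0.2],"spin":0,"jaw":0},{"delta_pos":[0,0,-0.2],"spin":0,"jaw":0},{"delta_pos":[0,0,-0.2],"spin":0,"jaw":0.55},{"delta_pos":[0,0,-0.2],"spin":0,"jaw":0.6},{"delta_pos":[0,0,-0.2],"spin":0,"jaw":0.6},{"delta_pos":[0,0,4],"spin":0,"jaw":0.6},{"delta_pos":[0,0,8],"spin":0,"jaw":0.6},{"delta_pos":[0,0,12],"spin":0,"jaw":0.6},{"delta_pos":[-6,4,18],"spin":0,"jaw":0.6},{"delta_pos":[-6,4,18],"spin":0,"jaw":0.6},{"delta_pos":[-6,4,18],"spin":0,"jaw":0.6},{"delta_pos":[-6,4,18],"spin":0,"jaw":0.6}])

```text
time: 21.62
position: [0.4792, -0.1591, 0.2103]
tool_rot: [[0.98, 0.201, 0.005], [0.201, -0.98, -0.002], [0.004, 0.003, -1.0]]
wrist_force: [0.5, -0.1, 0.2]
grip_width: 0.602
gripper_force: 0.0
```

```bash
python3 - <<'E'
from h import *
c='wrist';par=cams.camera_params(c);snap(c,'w9')
E
```

```text
(no output)
```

View pics/w9.png

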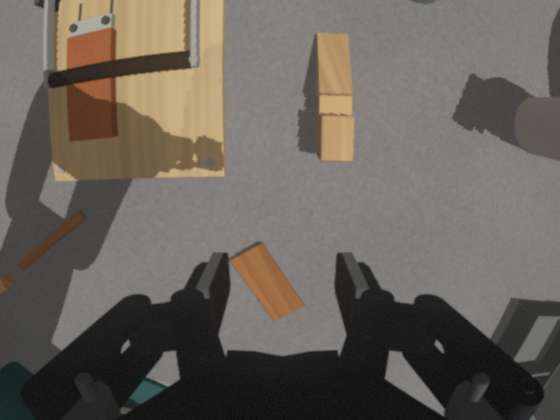

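The roller, at (120,70), is down on the tile, whose end at (92,32) meets the stop at (92,24). The wedge lies flat on the bench at (335,100). I hand it in.

```bash
python3 -c "
from h import *
print(workorder.sign_off())"
```

```text
the job is handed in; nothing more can be done
None
```

The job is handed in, with no verdict returned: the last picture shows the tile against the stop with the roller down on it, and the wedge flat on the bench to the right of the board.

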